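# Hold the case lid at 60 degrees for tacking

## Task

On the welding table a newly made steel case is clamped down; its hinged lid has no stay yet and falls shut by itself. Take the lid by its blue bar handle and swing it all the way open until it rests on its stops to prove the hinge, then bring it back to 60 degrees open from closed (the red mark on the angle disc, within about four degrees) and finish while still holding it there, steady, in the gripper fingers, so that the stay can be tacked on. Move the lid under control, never flung or dropped, and leave the other things on the table where they lie.

Things in the scene. Friction and masses are not known exactly. Their poses are not given: they have to be found in the camera images.
- case: fixed open-topped steel case, 160 (own x) x 240 (own y) x 90 mm high; two low clamps at the foot of its y sides reach 50 mm out, 32 mm high. Origin: centre of its underside, own z up. The hinge runs along own y on the rim of its +x side, away from the robot, with two yellow stops behind it; the lid's free edge with the handle is on the -x side.
- lid (a joint): lid opening in rad: 0 closed (level, as at the start), 1.047 at 60 degrees, 1.658 (95 degrees) on its stops, where it rests by itself just past upright; before upright it falls shut (0.5 to 0.9 kg, almost no friction). The free edge rises and swings to the case's +x. Steel sheet 160 x 240 x 6 mm, yellow strip along the free edge, blue strip on its +y side edge.
- lid_handle (a point): middle of the blue bar handle: round bar 10 mm thick, parallel to the hinge, 62 mm clear between its two posts, centre line 42 mm above the lid's outer face and 15 mm in from the free edge; 145 mm from the hinge along the lid and 48 mm off it along the lid's outward normal. The bar can turn between the fingers. Axes: x towards the hinge, y along the bar, z out of the face.
- lid_hinge (a point): point on the hinge axis at mid width, 90.5 mm above the table, 80 mm from the case's centre along its own +x. It stays in place; its axes turn with the lid (y along the hinge).
- red_mark (a point): outer end of the long red 60-degree mark on the white angle disc at the case's +y end (disc fixed, 75 mm radius, 3 mm thick, centred on the hinge axis 125 mm from the case's middle; black marks at 0, 30 and 90 degrees). The lid's blue side strip lines up with the red mark at 60 degrees.
- stay_strip: bare aluminium flat strip 160 x 22 x 5 mm lying flat (the stay that will be tacked on later); bystander. Origin: centre of its underside.
- magnet_square: magnetic welding square, a triangle of two red sides (100 mm each, along own x and y) and a bare steel long side, 20 mm thick, lying flat, its origin under the middle of the side along x; bystander.
- coupling: short steel pipe coupling, 60 mm outside diameter, 45 mm tall, standing on end; bystander. Origin: centre of its underside.
- hammer: hammer lying on the table, handle along its own -x; bystander. Origin: centre of its underside.
- weld_gun: hand-held welding gun, aluminium body with red rear end and copper nozzle, about 285 mm long, 38 mm thick, lying along its own x; bystander. Origin: centre of its underside.
- wire_brush: brush lying on the table along its own x; bystander. Origin: centre of its underside.

How it is judged:
On the way:
1. the lid is swung fully open onto its stops (over 92.5 degrees) (value of joint lid above 1.615 rad), for 0.2 s.
At the end, for the whole second after the job is handed in: After having been fully open on its stops, the lid stands still (under 0.1 rad/s) at 60 degrees open, within 4.4 degrees, held by the fingers (over 0.5 N) with no other loose thing touching it; the six loose things lie within 30 mm of where they were (value of joint lid between 0.97 and 1.124 rad and velocity of joint lid between -0.1 and 0.1 rad/s and contact force between the fingers and lid above 0.5 N and contact force between each of stay_strip, magnet_square, coupling, hammer, weld_gun, wire_brush and lid below 0.2 N and distance of each of stay_strip, magnet_square, coupling, hammer, weld_gun, wire_brush from where it was at the start of the episode below 0.03 m); the arm keeps its last pose, push and grip.
It fails at once if the lid is flung or dropped (faster than 4 rad/s) (velocity of joint lid above 4 rad/s or velocity of joint lid below -4 rad/s).
It fails at once if a loose thing on the table is shifted by more than 30 mm (distance of any of stay_strip, magnet_square, coupling, hammer, weld_gun, wire_brush from where it was at the start of the episode above 0.03 m).
It also fails if it takes over 45 s, if anything falls off the work surface, if the arm or the gripper's body presses on something with over 40 N, if the wrist force passes 120 N, or if a joint passes its speed limit or range.

## Robot

A 6-joint arm with a two-finger parallel gripper is mounted at the origin on the work surface. World frame = base frame: x ahead of the robot, y to its left, z up, the work surface at z = 0. Lengths are in m, angles in rad, forces in N, time in s.
With the tool pointing down it reaches from about 0.325 to 0.9 m from the base axis. Payload 6.1 kg.
Tool frame: the origin (TCP) lies at the very end of the fingers, on their centre line; the grasp point (between the pads) lies 19 mm behind it; z points along the fingers, y is the direction in which the jaws open and shut (so a half turn about z gives the same grasp; the last joint's range is limited). The gripper opens to 87 mm and grips with 3 to 60 N. Pads are 19 mm wide; open, the fingers measure 117 mm over their backs; the gripper's body (75 mm by 190 mm) begins 51 mm behind the grasp point.
Start: joints at [-1.246, 0.22, 1.526, -0, 1.395, -0.126], TCP at [0.272, -0.563, 0.223] pointing down, gripper open.
Joint ranges: [-2.98, 2.98], [-0.91, 2.08], [0.09, 2.57], [-1.24, 4.39], [0.2, 2.65], [-2.68, 2.68]. Speed limits (rad/s): [2.57, 2.57, 3.01, 3.14, 3.14, 3.14].

## Interface

Orientations are given as a 3x3 rotation matrix whose columns are the frame's x, y, z axes.
In Python, from station import ctrl, imaging gives the robot as it stands. The module is installed in compiled form; this text tells all that it offers.
- The arm moves only by the shell command python3 -m inch 'ROWS' [OPENING] [FORCE]. ROWS is JSON, a list of rows, each a list of 6 numbers: the shift along the world's x, y, z scaled (see below), then the turn, a rotation vector about the world's x, y, z scaled (see below). A call has exactly 5 rows; each row shifts and turns the commanded pose from where the row before left it; what a row does not reach is not made up. The controller multiplies each number of a shift by 500 mm and each number of a turn by 0.12 rad. A row lasts 1/10 s, in which the tool goes at most 50 mm and 8.59 degrees, less where a joint would pass 70% of its speed; a pose out of reach is approached as far as the arm can. A call with a number of a shift or a turn outside -1 to 1 is refused whole. A call with a gripper value outside its range is refused whole. OPENING is the closure, from -1 (fully open) to 1 (shut), set as the call begins (- or left out, the last holds). The fingers move at their own pace and stop on an object; FORCE is the grip in N (left out, the last holds). Time passes only in rows, so rows that do not move let the fingers close, or fill a call up. It gives the time, the measured TCP pose, the force and the opening at its end, in the units of the state.
- ctrl.sense(): the state, without advancing time (a new reading comes with each control period).
- imaging.get_image(name): name is "scene" or "top" or "wrist"; returns a dict with "frame" (420x560x3 uint8, blue, green, red), "fx", "fy", "cx", "cy" (pixels), "extrinsics" (4x4, takes a point from world to camera coordinates); the wrist camera has in their place "mount" (4x4, takes a point from camera to tool coordinates, whose origin is the TCP and whose axes are the flange's). Camera axes: x right, y up, looking along -z (the intrinsics and any distortion apply to the point x, -y, -z); pixel columns grow to the right and rows downward; lengths in m; the calibration is good to about 2 mm. A picture is of the moment at which its call begins: read the wrist's pose just before it. There is no depth.
- ctrl.sign_off(): hands the job in, once; it reports no verdict.
The state is a dict: "t": time; "q": joint angles; "qd": joint speeds; "effort": joint torques, N m; "tcp_pos": TCP position; "orientation": TCP orientation; "ft_force": force on the tool from outside, world axes, zero at the start; "torque": the same for the moment, N m; "width": finger opening in m.
Only numpy, scipy, OpenCV 4.12 (cv2) and the standard library are available. Lean on these libraries where they do the work, as an engineer would, in place of code of your own. Each camera call takes 0.05 s, during which the arm holds its last target.

## Working session

There is one attempt and no reset: what is moved stays moved. The work goes in short steps, Python scripts to look and compute and a shell command to move; the robot and the scene stay as the last step left them, time stands still between calls to the robot, and variables do not carry over. Pictures are saved under pics/ and viewed, and the job is handed in when it is done.

```bash
mkdir -p pics
python3 - <<'E'
from station import ctrl, imaging
import cv2, numpy as np
np.set_printoptions(precision=4,suppress=True)
s=ctrl.sense(); print(s)
for n in ["scene","top","wrist"]:
    d=imaging.get_image(n); cv2.imwrite(f"pics/{n}0.png",d["frame"])
    print(n,[d[k] for k in("fx","fy","cx","cy")]); print(d.keys()); print(d.get("extrinsics",d.get("mount")))
E
```

```text
{'t': 0.0, 'q': array([-1.2461,  0.2212,  1.5276,  0.    ,  1.3947, -0.1261]), 'qd': array([ 0.0006, -0.0004,  0.0005, -0.0003,  0.0001, -0.0003]), 'effort': array([ -0.0013, -49.4612, -38.7379,   0.07  ,   0.0572,  -0.0001]), 'tcp_pos': array([ 0.2721, -0.562 ,  0.2214]), 'orientation': array([[ 0.9001,  0.4357, -0.0006],
       [ 0.4357, -0.9001,  0.0018],
       [ 0.0003, -0.0019, -1.    ]]), 'ft_force': array([0.1459, 0.8899, 0.4792]), 'torque': array([-0.0463, -0.0323, -0.0492]), 'width': 0.08714980741759293}
scene [407.0986805066606, 407.0986805066606, 280.82277152580735, 211.18473465590623]
dict_keys(['frame', 'fx', 'fy', 'cx', 'cy', 'extrinsics'])
[[ 0.1151  0.9933 -0.0106 -0.1408]
 [-0.6709  0.0856  0.7366  0.2596]
 [ 0.7325 -0.0777  0.6763 -1.5811]
 [ 0.      0.      0.      1.    ]]
top [450.4961434213734, 450.4961434213734, 273.8697796923474, 217.11144115662407]
dict_keys(['frame', 'fx', 'fy', 'cx', 'cy', 'extrinsics'])
[[-0.079  -0.9969 -0.0043  0.0966]
 [ 0.9748 -0.0781  0.2088 -0.5029]
 [-0.2085  0.0123  0.978  -1.6826]
 [ 0.      0.      0.      1.    ]]
wrist [343.1960670624129, 343.1960670624129, 272.9645537311738, 205.44210576151517]
dict_keys(['frame', 'fx', 'fy', 'cx', 'cy', 'mount'])
[[ 0.0017  0.955   0.2966  0.0816]
 [ 1.     -0.0014 -0.0013  0.0001]
 [-0.0008  0.2966 -0.955  -0.1608]
 [ 0.      0.      0.      1.    ]]
```

View pics/scene0.png

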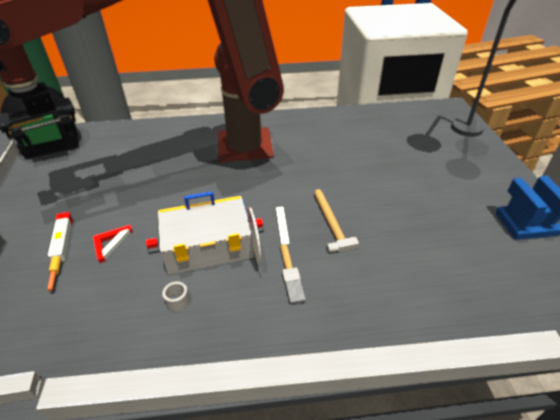

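View pics/top0.png

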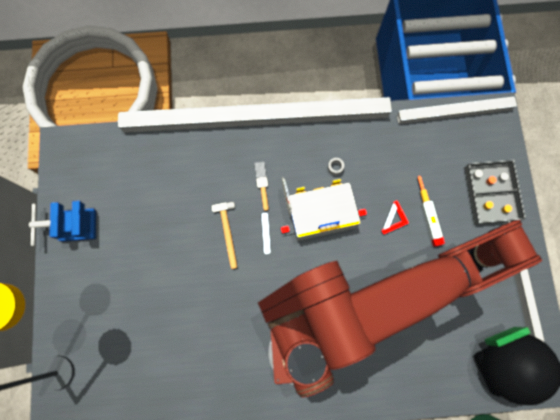

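The scene view shows the case at about (205,232) with the blue handle at (200,200) and the disc at (255,235). The top view shows the case at (325,212). Next I'll measure the blue handle and the case's yaw.

```bash
cat > h.py <<'E'
import numpy as np, cv2
from station import ctrl, imaging
np.set_printoptions(precision=4,suppress=True)
def ray(d,u,v,E=None):
    E=d["extrinsics"] if E is None else E
    R,t=E[:3,:3],E[:3,3]
    c=np.array([(u-d["cx"])/d["fx"],-(v-d["cy"])/d["fy"],-1.])
    w=R.T@c; return -R.T@t, w/np.linalg.norm(w)
def plane(d,u,v,z):
    o,w=ray(d,u,v); return o+w*(z-o[2])/w[2]
def proj(d,p):
    c=d["extrinsics"][:3,:3]@np.asarray(p)+d["extrinsics"][:3,3]
    return np.array([d["cx"]+d["fx"]*c[0]/-c[2],d["cy"]-d["fy"]*c[1]/-c[2]])
def tri(a,b):
    A=np.zeros((3,3));B=np.zeros(3)
    for o,w in (a,b):
        P=np.eye(3)-np.outer(w,w);A+=P;B+=P@o
    p=np.linalg.solve(A,B)
    return p,[np.linalg.norm((np.eye(3)-np.outer(w,w))@(p-o)) for o,w in(a,b)]
E
python3 - <<'E'
from h import *
for n,(x0,y0,x1,y1) in dict(scene=(130,170,330,310),top=(250,140,410,260)).items():
    d=imaging.get_image(n);f=d["frame"]
    hsv=cv2.cvtColor(f,cv2.COLOR_BGR2HSV)
    for nm,lo,hi in(("blue",(105,120,60),(130,255,255)),("yel",(18,150,100),(32,255,255)),("red",(0,180,100),(6,255,255))):
        m=cv2.inRange(hsv,lo,hi); k=np.zeros_like(m);k[y0:y1,x0:x1]=m[y0:y1,x0:x1]
        N,l,st,c=cv2.connectedComponentsWithStats(k)
        for i in range(1,N):
            if st[i,4]>5: print(n,nm,st[i],c[i])
    cv2.imwrite(f"pics/{n}_c.png",cv2.resize(f[y0:y1,x0:x1],None,fx=4,fy=4,interpolation=cv2.INTER_CUBIC))
E
```

```text
scene blue [184 192  30  16 140] [197.9143 196.1929]
scene yel [215 196  25   6  56] [227.5    198.7321]
scene yel [190 202  21   5  38] [199.8421 203.8158]
scene yel [159 206  27   6  62] [172.0968 208.4194]
scene yel [227 234  14  18 191] [234.0262 242.2042]
scene yel [200 242  15   5  34] [207.2059 244.1471]
scene yel [173 244  16  18 209] [180.8038 252.5933]
scene red [256 219   6   8  37] [258.9189 222.2703]
scene red [130 226   2   6   7] [130.2857 228.7143]
scene red [146 238  11  10  84] [151.3333 242.6429]
top blue [319 221  20   6  31] [329.     223.6774]
top yel [332 179   9   6  34] [336.     181.7941]
top yel [297 187   8   6  33] [300.1818 189.5758]
top yel [298 222  61  15 178] [328.3764 228.9326]
top red [382 201  26  33 202] [397.2624 220.3515]
top red [359 210   7   6  36] [361.9167 212.3611]
top red [281 227   8   6  39] [284.641  229.3846]
```

View pics/scene_c.png

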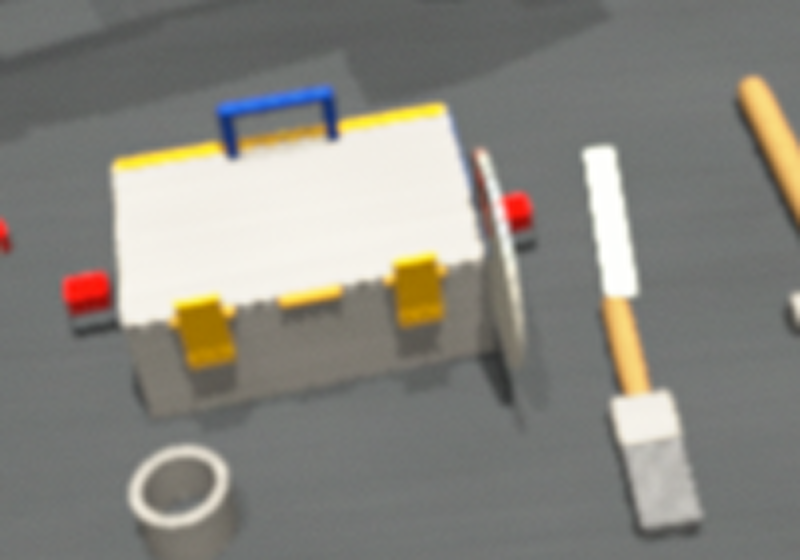

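View pics/top_c.png

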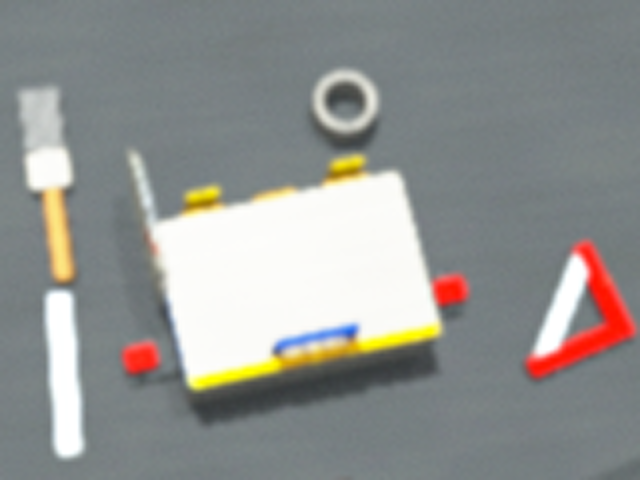

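Run:
```python
from h import *
S=imaging.get_image("scene");T=imaging.get_image("top")
print(tri(ray(S,199.4,195),ray(T,329.25,224.5)))
print("bar z=.1385", plane(S,199.4,195,.1385),plane(T,329.25,224.5,.1385))
for a,b in(((185.5,196.75),(213.2,193.25)),):
    p,q=plane(S,*a,.1385),plane(S,*b,.1385);print(p,q,np.degrees(np.arctan2(*(q-p)[:2][::-1]))-90)
p,q=plane(T,339,222.25,.1385),plane(T,319.5,226.75,.1385);print(p,q,np.degrees(np.arctan2(*(q-p)[:2][::-1]))-90)
# lid yellow edge corners (outer) and back corners
def T4(x,y):return 250+x/4,140+y/4
def S4(x,y):return 130+x/4,170+y/4
P=[plane(T,*T4(*c),.0935) for c in((192,386),(439,335),(400,174),(158,225))];print("top lid",np.array(P),np.mean(P,0))
P=[plane(S,*S4(*c),.0935) for c in((444,104),(113,163),(122,323),(482,258))];print("scene lid",np.array(P),np.mean(P,0))
# clamps
a=plane(T,361.9,212.4,.03);b=plane(T,284.6,229.4,.03);print("clampsT",a,b,(a+b)/2,np.degrees(np.arctan2(*(b-a)[:2][::-1]))-90)
a=plane(S,151.3,242.6,.03);b=plane(S,259,222.3,.03);print("clampsS",a,b,(a+b)/2,np.degrees(np.arctan2(*(b-a)[:2][::-1]))-90)
```

```text
(array([ 0.448 , -0.1414,  0.1341]), [np.float64(0.0008706490292080199), np.float64(0.0008706490292080134)])
bar z=.1385 [ 0.4534 -0.1397  0.1385] [ 0.4472 -0.1417  0.1385]
[ 0.4561 -0.1782  0.1385] [ 0.4507 -0.1012  0.1385] 4.032719624473373
[ 0.4527 -0.178   0.1385] [ 0.4417 -0.1054  0.1385] 8.586020112686754
top lid [[ 0.4195 -0.027   0.0935]
 [ 0.4493 -0.262   0.0935]
 [ 0.608  -0.2435  0.0935]
 [ 0.5764 -0.0088  0.0935]] [ 0.5133 -0.1353  0.0935]
scene lid [[ 0.4193 -0.0248  0.0935]
 [ 0.4543 -0.2629  0.0935]
 [ 0.6112 -0.2409  0.0935]
 [ 0.582  -0.0065  0.0935]] [ 0.5167 -0.1338  0.0935]
clampsT [ 0.5052 -0.2887  0.03  ] [0.4619 0.0183 0.03  ] [ 0.4836 -0.1352  0.03  ] 8.016210152932757
clampsS [ 0.5164 -0.2893  0.03  ] [0.4722 0.0217 0.03  ] [ 0.4943 -0.1338  0.03  ] 8.093970153740031
```

Pose estimate: case yaw is about 7.5°, the handle is near (0.450, -0.1415, 0.1385), and the hinge is near (0.594, -0.124). I'll move to hover above the handle with the jaws across the bar.

```bash
python3 -m inch '[[0.024,0.056,0.004,0,0,0.695],[0.024,0.056,0.004,0,0,0.695],[0.024,0.056,0.004,0,0,0.695],[0.024,0.056,0.004,0,0,0.695],[0.024,0.056,0.004,0,0,0.695]]' -1 30
python3 -m inch '[[0.024,0.056,0.004,0,0,0.695],[0.024,0.056,0.004,0,0,0.695],[0.024,0.056,0.004,0,0,0.695],[0.024,0.056,0.004,0,0,0.695],[0.024,0.056,0.004,0,0,0.695]]'
python3 -m inch '[[0.024,0.056,0.004,0,0,0.695],[0.024,0.056,0.004,0,0,0.695],[0.024,0.056,0.004,0,0,0.695],[0.024,0.056,0.004,0,0,0.695],[0,0,0,0,0,0]]'
```

```text
t: 0.85
tcp_pos: [0.3326, -0.4214, 0.2327]
orientation: [[0.644, 0.765, 0.0], [0.765, -0.644, -0.0], [-0.0, 0.0, -1.0]]
ft_force: [-0.2, -0.2, 0.8]
width: 0.087
t: 1.35
tcp_pos: [0.3926, -0.2814, 0.2428]
orientation: [[0.279, 0.96, 0.0], [0.96, -0.279, -0.0], [-0.0, 0.0, -1.0]]
ft_force: [0.7, -0.1, -0.7]
width: 0.087
t: 1.85
tcp_pos: [0.4414, -0.1679, 0.251]
orientation: [[-0.053, 0.999, 0.001], [0.999, 0.053, 0.001], [0.001, 0.001, -1.0]]
ft_force: [-0.5, -0.8, 0.6]
width: 0.0871
```

Run:
```python
from h import *
s=ctrl.sense();d=imaging.get_image("wrist")
cv2.imwrite("pics/wrist1.png",d["frame"])
```

```text
(no output)
```

View pics/wrist1.png

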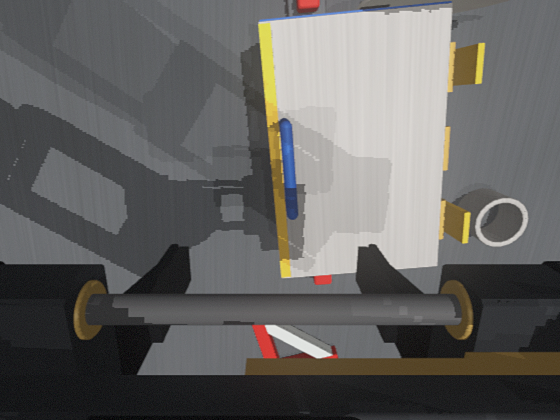

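The wrist view shows the bar from (285,123) to (292,214), the lid's yellow front edge at (260,23)-(283,277) and its back edge at (452,6)-(437,266).

Run:
```python
from h import *
s=ctrl.sense();d=imaging.get_image("wrist")
M=np.eye(4);M[:3,:3]=s["orientation"];M[:3,3]=s["tcp_pos"]
E=np.linalg.inv(M@d["mount"]);d["extrinsics"]=E
hsv=cv2.cvtColor(d["frame"],cv2.COLOR_BGR2HSV)
m=cv2.inRange(hsv,(105,100,30),(130,255,255));m[:60]=0
c=max(cv2.findContours(m,0,2)[0],key=cv2.contourArea);r=cv2.minAreaRect(c);b=cv2.boxPoints(r);print(r)
P=[plane(d,*x,.1385) for x in b]
print(np.array(P),np.mean(P,0))
L=sorted([(np.linalg.norm(P[i]-P[i-1]),P[i]-P[i-1]) for i in range(4)],key=lambda a:a[0])[-1];v=L[1]*np.sign(L[1][1]);print(L[0],np.degrees(np.arctan2(v[1],v[0]))-90)
Q=np.array([plane(d,*x,.0965) for x in((260,23),(284,277),(437,266),(452,6))]);print(Q,Q.mean(0))
for i,j in((1,0),(2,3)):
  v=Q[j]-Q[i];print(np.degrees(np.arctan2(v[1],v[0]))-90,np.linalg.norm(v))
T=imaging.get_image("top")
print(s["tcp_pos"],tri(ray(d,*r[0]),ray(T,329.25,224.5)),tri(ray(d,*r[0]),ray(imaging.get_image("scene"),199.4,195)))
```

```text
((289.4095764160156, 167.006591796875), (100.38939666748047, 11.261165618896484), 85.84036254882812)
[[ 0.443  -0.1014  0.1385]
 [ 0.4516 -0.1003  0.1385]
 [ 0.4633 -0.1816  0.1385]
 [ 0.4539 -0.1828  0.1385]] [ 0.4529 -0.1415  0.1385]
0.08213680556845888 7.627218977202062
[[ 0.423  -0.029   0.0965]
 [ 0.4573 -0.2624  0.0965]
 [ 0.6122 -0.2419  0.0965]
 [ 0.5787 -0.0084  0.0965]] [ 0.5178 -0.1354  0.0965]
8.347418706569073 0.2358573548500734
8.159189010143322 0.23586898499325862
[ 0.4408 -0.1693  0.2509] (array([ 0.4552, -0.1476,  0.0961]), [np.float64(0.00019827405572294258), np.float64(0.00019827405572290312)]) (array([ 0.4527, -0.1398,  0.1379]), [np.float64(9.745054948711043e-06), np.float64(9.745054948677428e-06)])
```

```bash
python3 -m inch '[[0.0046,0.011,-0.02,0,0,0.144],[0.0046,0.011,-0.02,0,0,0.144],[0.0046,0.011,-0.02,0,0,0.144],[0.0046,0.011,-0.02,0,0,0.144],[0.0046,0.011,-0.02,0,0,0.144]]'
python3 -m inch '[[0,0,-0.035,0,0,0],[0,0,-0.035,0,0,0],[0,0,-0.035,0,0,0],[0,0,-0.035,0,0,0],[0,0,-0.021,0,0,0]]'
python3 - <<'E'
from h import *
d=imaging.get_image("wrist");cv2.imwrite("pics/wrist2.png",d["frame"]);print(ctrl.sense()["tcp_pos"],ctrl.sense()["ft_force"])
E
```

```text
t: 2.55
tcp_pos: [0.4517, -0.1424, 0.1992]
orientation: [[-0.135, 0.991, -0.001], [0.991, 0.135, 0.0], [0.001, -0.001, -1.0]]
ft_force: [0.4, -0.6, -0.3]
width: 0.0871
t: 3.05
tcp_pos: [0.451, -0.1422, 0.118]
orientation: [[-0.135, 0.991, -0.002], [0.991, 0.135, 0.001], [0.001, -0.002, -1.0]]
ft_force: [-0.8, -0.0, 0.5]
width: 0.0872
[ 0.4502 -0.1419  0.1168] [-1.4463  0.5892 -0.7501]
```

View pics/wrist2.png

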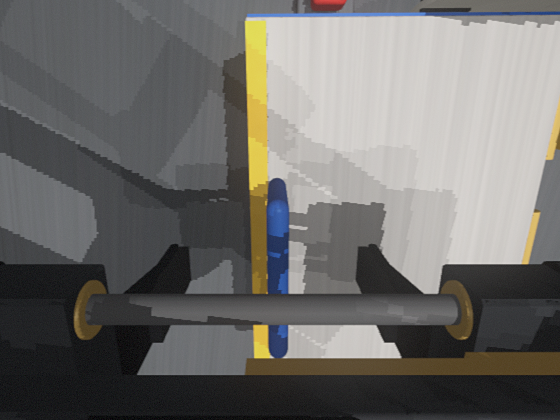

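The bar at u≈278 lies between the fingers, whose centre is at u≈273, and it is centred along its length. I'll nudge about 2 mm in +x and close.

```bash
python3 -m inch '[[0.003,0.001,0.001,0,0,0],[0,0,0,0,0,0],[0,0,0,0,0,0],[0,0,0,0,0,0],[0,0,0,0,0,0]]' 1 40
python3 -m inch '[[0,0,0,0,0,0],[0,0,0,0,0,0],[0,0,0,0,0,0],[0,0,0,0,0,0],[0,0,0,0,0,0]]'
python3 - <<'E'
from h import *
d=imaging.get_image("wrist");cv2.imwrite("pics/wrist3.png",d["frame"]);s=ctrl.sense();print(s["tcp_pos"],s["ft_force"],s["torque"],s["width"])
E
```

```text
t: 3.6
tcp_pos: [0.4536, -0.1427, 0.1211]
orientation: [[-0.134, 0.991, 0.001], [0.991, 0.134, -0.0], [-0.001, 0.001, -1.0]]
ft_force: [-0.4, 0.1, 1.0]
width: 0.0549
t: 4.1
tcp_pos: [0.4533, -0.1425, 0.1205]
orientation: [[-0.134, 0.991, -0.0], [0.991, 0.134, 0.0], [0.0, -0.0, -1.0]]
ft_force: [-0.7, -0.6, -0.3]
width: 0.0155
[ 0.4533 -0.1425  0.1205] [-0.5768 -0.5297  0.389 ] [-0.0145 -0.0884 -0.0026] 0.01154676324201139
```

View pics/wrist3.png

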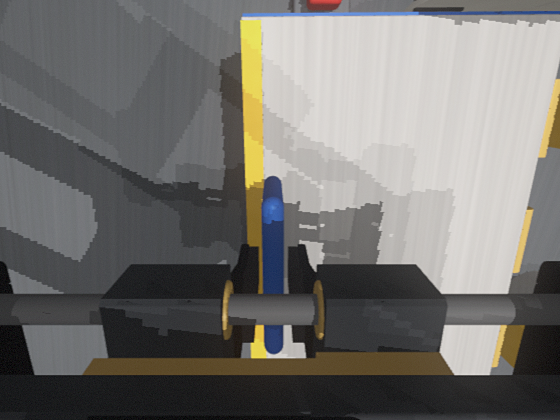

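```bash
python3 -m inch '[[0,0,0,0,0,0],[0,0,0,0,0,0],[0,0,0,0,0,0],[0,0,0,0,0,0],[0,0,0,0,0,0]]'
python3 - <<'E'
from h import *
y=np.radians(8)
th=np.radians(np.r_[0,1,3,5.5,8.5,np.arange(12,96,4),95.3])
f=lambda t:np.array([145*(1-np.cos(t))+48*np.sin(t),145*np.sin(t)+48*(np.cos(t)-1)])/1000
for a,b in zip(th[:-1],th[1:]):
    d=f(b)-f(a);print("%.1f"%np.degrees(b),np.round(np.array([d[0]*np.cos(y),d[0]*np.sin(y),d[1]])/.5,4), f(b)[0]*np.cos(y)+.4533,f(b)[1]+.1205)
E
```

```text
t: 4.65
tcp_pos: [0.4532, -0.1426, 0.1205]
orientation: [[-0.134, 0.991, -0.0], [0.991, 0.134, -0.0], [-0.0, -0.0, -1.0]]
ft_force: [-0.6, -0.7, 0.5]
width: 0.0088
1.0 [0.0017 0.0002 0.005 ] 0.45415143219962634 0.12302328830091289
3.0 [0.0037 0.0005 0.01  ] 0.4559844616190138 0.1280229313234464
5.5 [0.0051 0.0007 0.0123] 0.4585168781097851 0.13417665163705705
8.5 [0.0068 0.001  0.0145] 0.46190300489228636 0.14140512605516553
12.0 [0.0088 0.0012 0.0164] 0.4663204001263871 0.14959828000379777
16.0 [0.0113 0.0016 0.018 ] 0.471964223161536 0.15860797799850418
20.0 [0.0125 0.0018 0.0172] 0.47821666651854217 0.16719816657994557
24.0 [0.0137 0.0019 0.0163] 0.48504726892186356 0.17532699521283587
28.0 [0.0148 0.0021 0.0153] 0.49242275236320104 0.18295486106118267
32.0 [0.0158 0.0022 0.0142] 0.5003071842286093 0.19004460192932315
36.0 [0.0167 0.0023 0.013 ] 0.5086621523585806 0.1965616773124061
40.0 [0.0176 0.0025 0.0118] 0.5174469521882239 0.20247433667425913
44.0 [0.0183 0.0026 0.0106] 0.5266187850558144 0.20775377413280985
48.0 [0.019  0.0027 0.0092] 0.5361329667135706 0.21237426879944737
52.0 [0.0196 0.0028 0.0079] 0.5459431450248179 0.2163133100886063
56.0 [0.0201 0.0028 0.0065] 0.5560015257869398 0.2195517073870769
60.0 [0.0205 0.0029 0.005 ] 0.5662591055799281 0.22207368354874363
64.0 [0.0208 0.0029 0.0036] 0.5766659105061196 0.22386695175925492
68.0 [0.021  0.003  0.0021] 0.5871712396580022 0.22492277539614797
72.0 [0.0211 0.003  0.0006] 0.5977239121279401 0.22523601059279472
76.0 [ 0.0211  0.003  -0.0009] 0.6082725163564107 0.22480513129880353
80.0 [ 0.021   0.0029 -0.0023] 0.6187656606039547 0.22363223671478283
84.0 [ 0.0208  0.0029 -0.0038] 0.6291522233265653 0.22172304106524698
88.0 [ 0.0205  0.0029 -0.0053] 0.6393816022347116 0.21908684575948892
92.0 [ 0.02    0.0028 -0.0067] 0.6494039608226068 0.21573649407604883
95.3 [ 0.0162  0.0023 -0.0066] 0.6574819081829535 0.21244629303932944
```

The width is 8.8 mm with the bar gripped. I'll start opening the lid, watching the force.

```bash
python3 -m inch '[[0.0017,0.0002,0.005,0,0,0],[0.0037,0.0005,0.01,0,0,0],[0.005,0.0007,0.0123,0,0,0],[0.0068,0.001,0.0145,0,0,0],[0.0088,0.0012,0.0164,0,0,0]]'
python3 - <<'E'
from h import *
d=imaging.get_image("scene");cv2.imwrite("pics/scene4.png",cv2.resize(d["frame"][120:320,100:370],None,fx=2.9,fy=2.9));s=ctrl.sense();print(s["tcp_pos"],s["ft_force"],s["torque"],s["width"])
E
```

```text
t: 5.15
tcp_pos: [0.466, -0.1407, 0.1499]
orientation: [[-0.134, 0.991, -0.001], [0.991, 0.134, 0.0], [0.0, -0.001, -1.0]]
ft_force: [1.1, -2.7, -7.7]
width: 0.0087
[ 0.467  -0.1406  0.1516] [-3.7369 -0.569  -2.4476] [-0.1013  0.7845  0.0703] 0.008901914420874858
```

View pics/scene4.png

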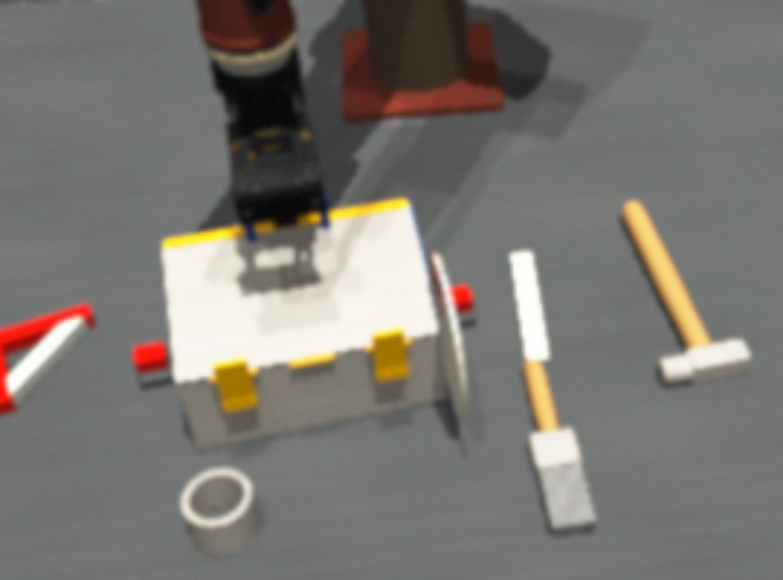

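The lid follows: its free edge is raised and the bar is between the fingers. I'll keep going.

```bash
python3 -m inch '[[0.0113,0.0016,0.018,0,0,0],[0.0125,0.0018,0.0172,0,0,0],[0.0137,0.0019,0.0163,0,0,0],[0.0148,0.0021,0.0153,0,0,0],[0.0158,0.0022,0.0142,0,0,0]]'
python3 - <<'E'
from h import *
s=ctrl.sense();print(s["tcp_pos"],s["ft_force"],s["torque"],s["width"])
E
```

```text
t: 5.7
tcp_pos: [0.4993, -0.136, 0.1915]
orientation: [[-0.134, 0.991, -0.004], [0.991, 0.134, -0.0], [0.0, -0.004, -1.0]]
ft_force: [-8.9, -2.7, 2.1]
width: 0.0084
[ 0.4993 -0.136   0.1915] [-8.865  -2.6708  2.0575] [-0.3072  1.7311 -0.0056] 0.008370120821328831
```

```bash
python3 -m inch '[[0.0167,0.0023,0.013,0,0,0],[0.0176,0.0025,0.0118,0,0,0],[0.0183,0.0026,0.0106,0,0,0],[0.019,0.0027,0.0092,0,0,0],[0.0196,0.0028,0.0079,0,0,0]]'
python3 - <<'E'
from h import *
d=imaging.get_image("scene");cv2.imwrite("pics/scene5.png",cv2.resize(d["frame"][120:320,100:370],None,fx=2.9,fy=2.9));s=ctrl.sense();print(s["tcp_pos"],s["ft_force"],s["torque"],s["width"])
d=imaging.get_image("wrist");cv2.imwrite("pics/wrist5.png",d["frame"])
E
```

```text
t: 6.2
tcp_pos: [0.5464, -0.1296, 0.2194]
orientation: [[-0.134, 0.991, 0.0], [0.991, 0.134, -0.001], [-0.001, 0.0, -1.0]]
ft_force: [-6.7, -1.7, 3.6]
width: 0.0088
[ 0.5482 -0.1293  0.2198] [-4.7125 -0.3973  6.2284] [-0.1627  0.8595  0.008 ] 0.008837870822443224
```

View pics/scene5.png

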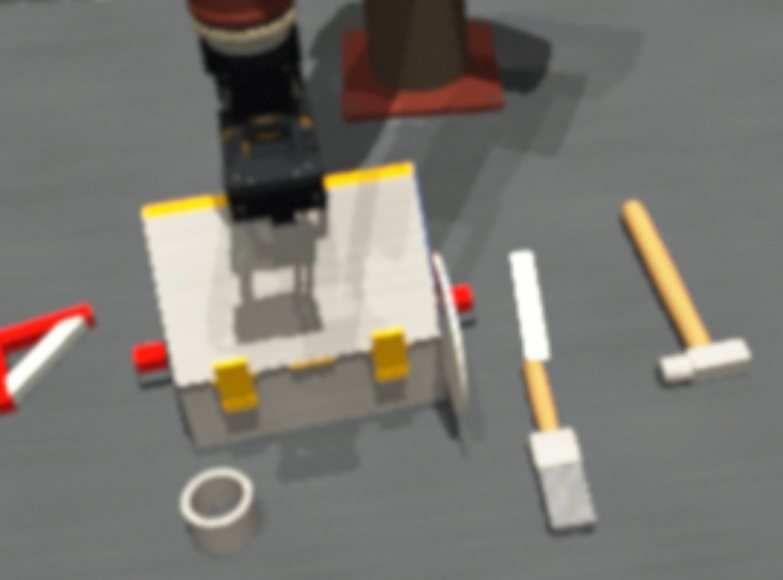

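View pics/wrist5.png

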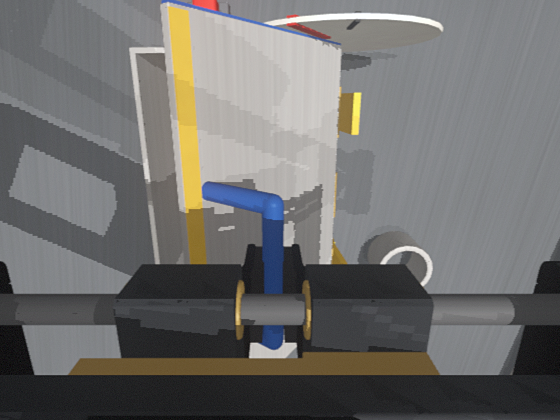

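The lid is at about 50° and the bar is still well gripped. Forces are below 10 N, so I'll continue to the stops.

```bash
python3 -m inch '[[0.0201,0.0028,0.0065,0,0,0],[0.0205,0.0029,0.005,0,0,0],[0.0208,0.0029,0.004,0,0,0],[0.021,0.003,0.0025,0,0,0],[0.0211,0.003,0.001,0,0,0]]'
python3 - <<'E'
from h import *
s=ctrl.sense();print(s["tcp_pos"],s["ft_force"],s["torque"],s["width"])
E
python3 -m inch '[[0.0211,0.003,-0.0006,0,0,0],[0.021,0.0029,-0.002,0,0,0],[0.0208,0.0029,-0.0035,0,0,0],[0.018,0.0025,-0.005,0,0,0],[0.016,0.0022,-0.006,0,0,0]]'
python3 - <<'E'
from h import *
d=imaging.get_image("scene");cv2.imwrite("pics/scene6.png",cv2.resize(d["frame"][120:320,100:370],None,fx=2.9,fy=2.9));s=ctrl.sense();print(s["tcp_pos"],s["ft_force"],s["torque"],s["width"])
d=imaging.get_image("wrist");cv2.imwrite("pics/wrist6.png",d["frame"])
E
```

```text
t: 6.8
tcp_pos: [0.5987, -0.1221, 0.2265]
orientation: [[-0.134, 0.991, 0.001], [0.991, 0.134, -0.0], [-0.0, 0.001, -1.0]]
ft_force: [-3.0, -2.2, 3.7]
width: 0.0083
[ 0.5987 -0.1221  0.2265] [-2.978  -2.1756  3.6862] [-0.3349  0.6361  0.0149] 0.008343582614209553
t: 7.3
tcp_pos: [0.6474, -0.1153, 0.2173]
orientation: [[-0.134, 0.991, 0.001], [0.991, 0.134, -0.0], [-0.0, 0.001, -1.0]]
ft_force: [-0.6, -1.5, -1.0]
width: 0.0085
[ 0.6482 -0.1152  0.2167] [ 2.7953 -1.839   3.6235] [-0.438  -0.2723  0.0408] 0.00878304206287847
```

View pics/scene6.png

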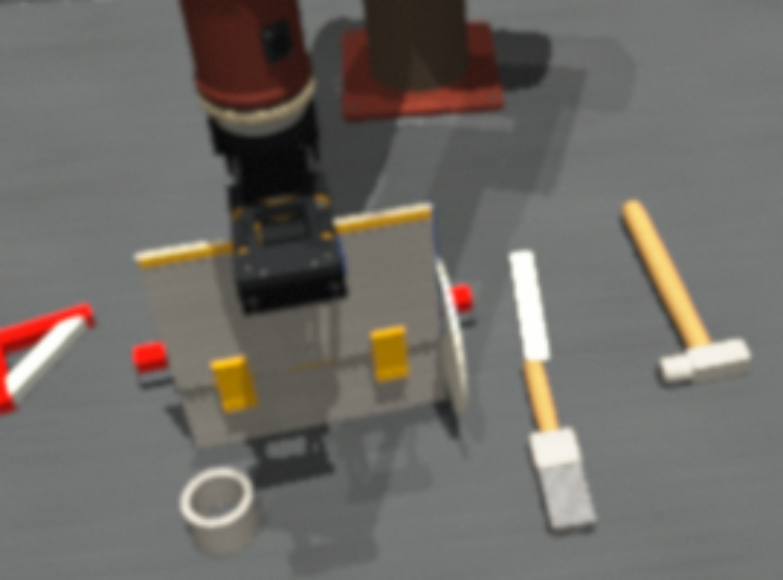

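View pics/wrist6.png

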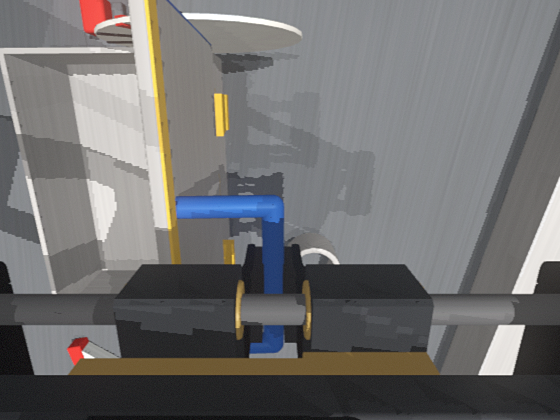

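The lid is about upright, roughly 91°. I'll press it gently onto the stops, looking for the force to rise.

```bash
python3 -m inch '[[0.006,0.0008,-0.002,0,0,0],[0.006,0.0008,-0.0025,0,0,0],[0.005,0.0007,-0.002,0,0,0],[0.003,0.0004,-0.0015,0,0,0],[0,0,0,0,0,0]]'
python3 - <<'E'
from h import *
for i in range(2):
    d=imaging.get_image("wrist");s=ctrl.sense();print(s["tcp_pos"],s["ft_force"],s["torque"],s["width"])
cv2.imwrite("pics/wrist7.png",d["frame"])
E
```

```text
t: 7.9
tcp_pos: [0.6563, -0.114, 0.2133]
orientation: [[-0.134, 0.991, 0.0], [0.991, 0.134, 0.0], [0.0, 0.0, -1.0]]
ft_force: [1.5, -1.4, 2.3]
width: 0.0088
[ 0.6562 -0.1141  0.2134] [ 0.9396 -1.0084  2.2527] [-0.1599  0.0597  0.0542] 0.008852245370567067
[ 0.6562 -0.1141  0.2134] [ 0.0728 -0.3081  1.5212] [-0.2194  0.029   0.0738] 0.00887519527404231
```

```bash
python3 -m inch '[[0.004,0.0005,-0.001,0,0,0],[0.003,0.0004,-0.001,0,0,0],[0.002,0.0003,-0.001,0,0,0],[0,0,0,0,0,0],[0,0,0,0,0,0]]'
python3 - <<'E'
from h import *
for i in range(2):
    d=imaging.get_image("wrist");s=ctrl.sense();print(s["tcp_pos"],s["ft_force"],s["torque"],s["width"])
cv2.imwrite("pics/wrist8.png",d["frame"])
E
```

```text
t: 8.5
tcp_pos: [0.6567, -0.114, 0.2131]
orientation: [[-0.133, 0.991, -0.009], [0.991, 0.133, -0.0], [0.001, -0.009, -1.0]]
ft_force: [-19.6, -1.7, 15.4]
width: 0.0087
[ 0.6567 -0.114   0.2131] [-19.8654  -1.0626  15.5891] [-0.2252  3.2756  0.0912] 0.008533877731805129
[ 0.6567 -0.114   0.2131] [-18.8273  -1.6278  14.8833] [-0.2554  3.2559  0.087 ] 0.008263115804559682
```

View pics/wrist8.png

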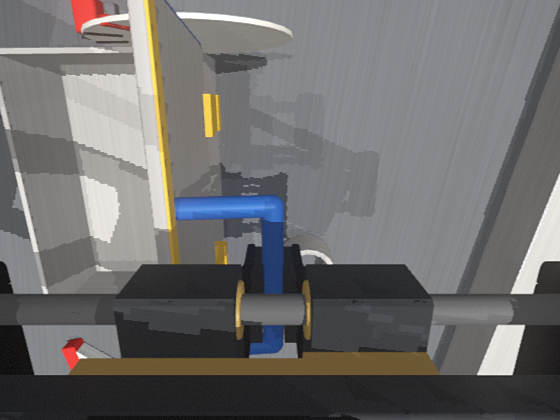

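Stops reached: over a commanded 4.5 mm the TCP moved only 0.5 mm, and the force rose to about 20 N. The arc travel matches 95° to within 0.1 mm. Now I'll unload and bring it back under control.

```bash
python3 -m inch '[[-0.004,-0.0006,0.002,0,0,0],[-0.006,-0.0008,0.002,0,0,0],[-0.012,-0.0017,0.005,0,0,0],[-0.018,-0.0025,0.0062,0,0,0],[-0.0205,-0.0029,0.0055,0,0,0]]'
python3 - <<'E'
from h import *
s=ctrl.sense();print(s["tcp_pos"],s["ft_force"],s["torque"],s["width"])
E
python3 -m inch '[[-0.0208,-0.0029,0.004,0,0,0],[-0.021,-0.0029,0.0025,0,0,0],[-0.0211,-0.003,0.0009,0,0,0],[-0.02,-0.0028,-0.0005,0,0,0],[-0.015,-0.0021,-0.0012,0,0,0]]'
python3 - <<'E'
from h import *
s=ctrl.sense();print(s["tcp_pos"],s["ft_force"],s["torque"],s["width"])
E
```

```text
t: 9.1
tcp_pos: [0.6301, -0.1177, 0.2221]
orientation: [[-0.134, 0.991, 0.001], [0.991, 0.134, 0.0], [0.0, 0.001, -1.0]]
ft_force: [1.6, -1.2, -1.6]
width: 0.0091
[ 0.6301 -0.1177  0.2221] [ 1.6414 -1.2136 -1.6377] [-0.184  -0.6075  0.0432] 0.009099070025201795
t: 9.6
tcp_pos: [0.5803, -0.1246, 0.2251]
orientation: [[-0.134, 0.991, -0.0], [0.991, 0.134, 0.0], [0.0, -0.0, -1.0]]
ft_force: [0.5, 0.3, 0.0]
width: 0.0089
[ 0.5803 -0.1246  0.2251] [0.4673 0.3318 0.0436] [ 0.1187 -0.441   0.13  ] 0.008881653577091428
```

```bash
python3 -m inch '[[-0.011,-0.0016,-0.0015,0,0,0],[-0.009,-0.0013,-0.0015,0,0,0],[-0.006,-0.0008,-0.0012,0,0,0],[-0.0022,-0.0003,-0.0004,0,0,0],[0,0,0,0,0,0]]'
python3 - <<'E'
from h import *
for i in range(2):
    d=imaging.get_image("wrist");s=ctrl.sense();print(s["tcp_pos"],s["ft_force"],s["torque"],s["width"])
cv2.imwrite("pics/wrist9.png",d["frame"])
for n,(x0,y0,x1,y1) in dict(scene=(120,120,320,310),top=(250,140,410,260)).items():
    cv2.imwrite(f"pics/{n}9.png",cv2.resize(imaging.get_image(n)["frame"][y0:y1,x0:x1],None,fx=3,fy=3,interpolation=cv2.INTER_CUBIC))
E
```

```text
t: 10.1
tcp_pos: [0.5671, -0.1265, 0.2226]
orientation: [[-0.134, 0.991, -0.001], [0.991, 0.134, 0.0], [0.0, -0.001, -1.0]]
ft_force: [-2.5, 0.5, 2.3]
width: 0.0087
[ 0.5673 -0.1265  0.2226] [-1.1256  0.9969  2.2687] [ 0.2417 -0.0594  0.066 ] 0.00864992430932824
[ 0.5673 -0.1264  0.2226] [-0.8473  2.3026  1.2441] [ 0.2325 -0.0878  0.0543] 0.008501987194077996
```

View pics/wrist9.png

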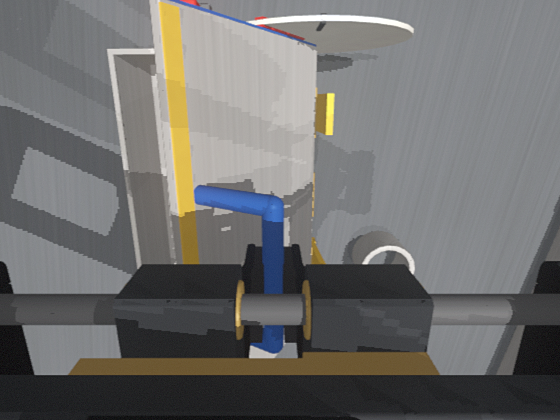

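View pics/scene9.png

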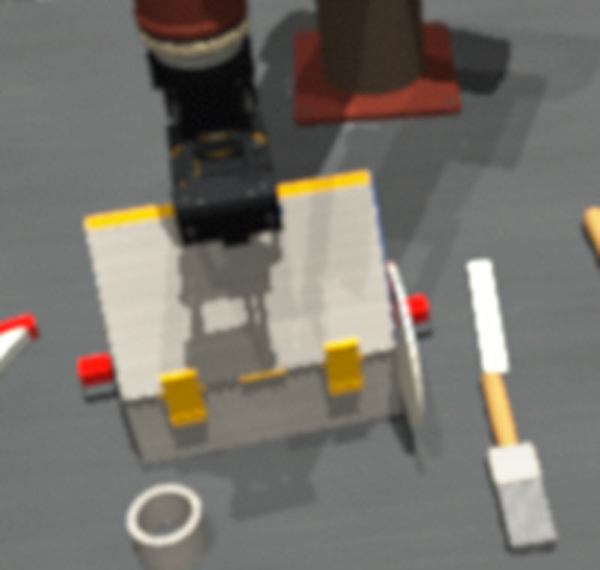

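View pics/top9.png

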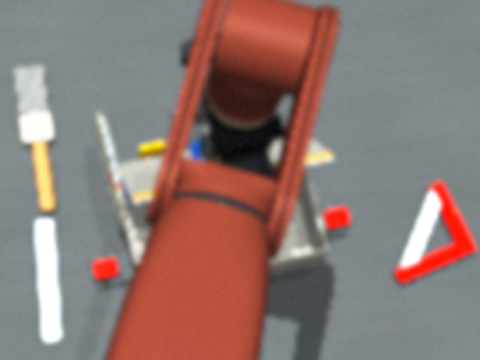

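The wrist view shows the lid's blue strip running along the red mark from about (250,18) to (318,45). As an independent check I'll intersect the lid corner rays from the scene view with the planes of the lid's side edges.

Run:
```python
from h import *
S=imaging.get_image("scene");s0=ctrl.sense();W=imaging.get_image("wrist")
M=np.eye(4);M[:3,:3]=s0["orientation"];M[:3,3]=s0["tcp_pos"];W["extrinsics"]=np.linalg.inv(M@W["mount"])
y=np.radians(8);ex=np.array([np.cos(y),np.sin(y),0]);ey=np.array([-np.sin(y),np.cos(y),0])
H=np.array([.4532,-.1426,0])+.145*ex;H[2]=.0905;print("hinge",H)
for d,u,v,sg in((S,243.7,177.3,1),(S,148.3,193.2,-1),(W,163,0,1)):
    o,w=ray(d,u,v);p=o+w*(((H+sg*.12*ey-o)@ey)/(w@ey));q=p-H
    print(q@ex,q[2],np.hypot(q@ex,q[2]),np.degrees(np.arctan2(q[2],-(q@ex))))
for th in(56,60,64):
    t=np.radians(th);n=np.array([np.sin(t),np.cos(t)]);a=np.array([-np.cos(t),np.sin(t)])
    c=.16*a+.006*n
    print(th,[proj(d,H+ex*c[0]+sg*.12*ey+[0,0,c[1]]) for d,sg in((S,1),(S,-1),(W,1))], "red end",proj(W,H+ex*-.075*np.cos(t)+.125*ey+[0,0,.075*np.sin(t)]))
print(s0["tcp_pos"],s0["ft_force"],s0["qd"])
```

```text
hinge [ 0.5968 -0.1224  0.0905]
-0.053910941534725816 0.15430329808894708 0.1634499844548389 70.7414559105983
-0.08566782439136272 0.12945525742380062 0.1552341451183078 56.50515266161916
-0.07372913759027559 0.13583060755636078 0.15455076731914302 61.506797789181526
56 [array([242.015 , 175.9113]), array([147.7065, 191.488 ]), array([136.1888,  -0.0065])] red end [251.9414  23.7822]
60 [array([242.5439, 176.4145]), array([147.2593, 192.1776]), array([155.722 ,  -4.0353])] red end [259.1125  22.7864]
64 [array([243.1299, 177.2262]), array([146.8706, 193.1896]), array([178.3432,  -7.8555])] red end [266.7905  21.8777]
[ 0.5674 -0.1265  0.2226] [-1.2585  1.7182  1.7298] [ 0.0013 -0.0008  0.0008 -0.0018 -0.0009  0.0002]
```

Travel gives about 60.4° and the wrist view about 61.3°. I'll trim back about half a degree, settle, and confirm it is steady.

```bash
python3 -m inch '[[-0.0012,-0.0002,-0.0003,0,0,0],[-0.0012,-0.0002,-0.0003,0,0,0],[0,0,0,0,0,0],[0,0,0,0,0,0],[0,0,0,0,0,0]]'
python3 -m inch '[[0,0,0,0,0,0],[0,0,0,0,0,0],[0,0,0,0,0,0],[0,0,0,0,0,0],[0,0,0,0,0,0]]'
python3 - <<'E'
from h import *
d=imaging.get_image("wrist");cv2.imwrite("pics/wrist10.png",d["frame"])
t=imaging.get_image("scene");cv2.imwrite("pics/scene10.png",t["frame"])
s=ctrl.sense();print(s["tcp_pos"],s["ft_force"],s["qd"],s["width"])
a=cv2.imread("pics/scene0.png");D=cv2.absdiff(a,t["frame"]).max(2)
for n,(x0,y0,x1,y1) in dict(gun=(40,205,80,300),sq=(85,220,135,270),coupling=(155,275,195,315),brush_strip=(272,200,310,310),hammer=(310,185,365,260)).items(): print(n,(D[y0:y1,x0:x1]>60).sum())
E
```

```text
t: 10.9
tcp_pos: [0.5661, -0.1266, 0.2224]
orientation: [[-0.134, 0.991, -0.0], [0.991, 0.134, 0.0], [0.0, -0.0, -1.0]]
ft_force: [-0.4, 3.3, 0.8]
width: 0.0086
t: 11.4
tcp_pos: [0.5661, -0.1267, 0.2224]
orientation: [[-0.134, 0.991, -0.0], [0.991, 0.134, 0.0], [0.0, -0.0, -1.0]]
ft_force: [-0.9, 3.6, 1.8]
width: 0.0086
[ 0.5661 -0.1267  0.2224] [-1.1242  4.0096  2.0476] [ 0.0004  0.0012  0.0006 -0.0011 -0.0016 -0.0001] 0.008669476156330534
gun 0
sq 0
coupling 0
brush_strip 0
hammer 0
```

View pics/wrist10.png

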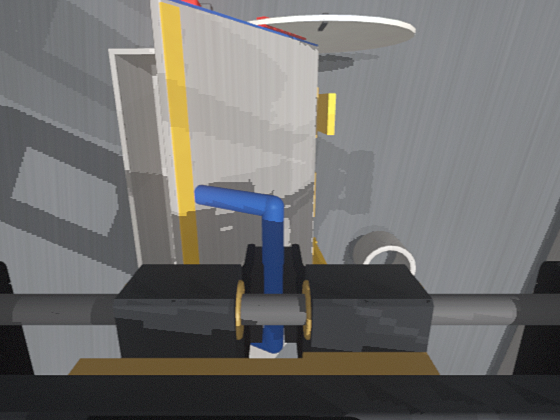

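The lid is steady, the bar is held, the blue strip lies along the red mark near (260,20)-(318,45), and the bystanders have not moved. Handing in.

```bash
python3 -c "
from station import ctrl
print(ctrl.sign_off())"
```

```text
the job is handed in; nothing more can be done
None
```

I swung the lid fully open onto its stops by the blue handle, then brought it back to 60 degrees, and handed the job in with the fingers still holding it there. No verdict was reported. The job took about 11.5 s of the 45 s allowed.

- **Stops:** the lid was held against them for over 0.2 s. A further 4.5 mm commanded moved the tool only about 0.5 mm and the force rose to about 20 N. The handle's travel matched 95 degrees to within 0.1 mm.
- **60 degrees:** before a final 1 mm trim, the handle travel gave about 60.4 degrees and the wrist camera about 61.3. After the trim, travel puts it at about 60.0 degrees; I did not measure the angle from the camera again. The blue strip lies along the red mark in the last wrist picture.
- **Hold:** joint speeds were near zero, the finger opening was 8.7 mm around the bar, and the wrist force was about 4.6 N.
- **Bystanders:** comparing scene pictures from before and after showed no change around any of the six loose things.
- **Check that disagreed:** the lid angle worked out from the scene view came out at 56.5 degrees from one corner and 70.7 from the other. One pixel is worth several degrees from that viewpoint, so I did not use it.

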